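Load a sample tube into its transport sleeve

ROBOT

A 6-joint arm with a two-finger parallel gripper is mounted at the origin on the work surface. World frame = base frame: x ahead of the robot, y to its left, z up, the work surface at z = 0. Lengths are in m, angles in rad, forces in N, time in s.
With the tool pointing down it reaches from about 0.35 to 0.775 m from the base axis. Payload 5.5 kg.
Tool frame: the origin (TCP) lies midway between the tips of the shut fingers; the grasp point (between the pads) lies 19 mm behind it; z points along the fingers, y is the line along which they close (so a half turn about z gives the same grasp; the last joint's range is limited). The gripper opens to 85 mm and grips with 20 to 120 N. Pads are 22 mm wide; open, the fingers measure 114 mm over their backs; the gripper's body (76 mm by 85 mm) begins 54 mm behind the grasp point. The pads swing forward as they close: fully open they stand 13 mm farther back than shut.
Start: joints at [-0.14, 0.313, 0.046, 1.304, 0, 1.431], TCP at [0.575, -0, 0.231] pointing down, gripper open.
Joint ranges: [-2.76, 2.76], [-0.86, 1.69], [-1.03, 1.26], [-2.2, 2.34], [-1.47, 1.5], [-3.14, 3.14]. Speed limits (rad/s): [2.57, 2.57, 3.14, 3.14, 3.14, 3.14].

INTERFACE

Orientations are given as a unit quaternion [w, x, y, z].
In Python, from workcell import get_state, read_camera, camera_info, hand_in, recognise gives the robot as it stands.
- The arm moves only by the tool arm_command, never from a script. Its argument "moves" is one flat list of numbers, 7 for each row, row after row: the opening, from -1 (shut) to 1 (fully open), then the shift along the tool's x, y, z in mm, then the turn, a rotation vector about the tool's x, y, z in rad. A call has 1 to 8 rows; each row shifts and turns the commanded pose from where the row before left it, along the tool's axes as they then stand; what a row does not reach is not made up. A row lasts 1/8 s, in which the tool goes at most 62.5 mm and 10.7 degrees, less where a joint would pass 70% of its speed; a pose out of reach is approached as far as the arm can. A call with a gripper value outside its range is refused whole. The fingers move at their own pace and stop on an object; "newtons" is the grip in N (left out, the last holds). Time passes only in rows, so rows that do not move let the fingers close. It gives the time, the measured TCP pose, the force, the opening and the grip force at its end, in the units of the state.
- get_state(): the state, without advancing time (a new reading comes with each control period).
- read_camera(name): name is "scene" or "side" or "wrist"; returns (picture, depth): 420x560x3 uint8, blue, green, red; 420x560 float32, m along the optical axis (not along the pixel's ray), 0 where there is no reading.
- camera_info(name): a dict with "fovy" (degrees; the focal length in pixels is half the picture's height over the tangent of half this angle, whatever the lens; pixels are square), "cx", "cy" (the principal point, pixels), "k1" (the pictures are not rectified: a ray, as slopes to the right and down, at radius r is drawn at 1 + k1 r^2 times it, then the intrinsics apply), "eye" and "orientation" of the camera in the world; the wrist camera has in their place "tool_from_camera" (4x4, takes a point from camera to tool coordinates, whose origin is the TCP and whose axes are the flange's). Camera axes: x right, y down, z forward; pixel columns grow to the right and rows downward; lengths in m; the calibration is good to about 2 mm. A picture is of the moment at which its call begins: read the wrist's pose just before it. camera_info takes no time and is no camera call.
- hand_in(): hands the job in; it is judged then, once.
Trained networks look in the newest picture that a camera, given by its name, has taken for a name from the list of things; names that differ only in an ending like _2 or _b are one class to them, and where a whole thing is asked for, a point or a joint stands for the part that bears it (a point fixed in the world has none). Each returns a list of dicts, best first, with "confidence" (0 to 1); they miss things now and then, are a little off and sometimes report something else, mostly with a low value. They report only what shows in the picture. A call takes as long as a camera call. They do not tell look-alikes from the thing itself.
- recognise(camera, label): "point" ([column, row] in pixels, amid what is visible of it).
The state is a dict: "clock": time; "joint_pos": joint angles; "qvel": joint speeds; "tau": joint torques, N m; "tcp_pos": TCP position; "orientation": TCP orientation; "wrist_force": force on the tool from outside, world axes, zero at the start; "ft_torque": the same for the moment, N m; "finger_gap": finger opening in m; "grip_force": force on a finger pad.
Only numpy, scipy, OpenCV 4.12 (cv2) and the standard library are available. Lean on these libraries where they do the work, as an engineer would, in place of code of your own. Each camera call takes 0.05 s, during which the arm holds its last target. There are 200 camera calls.

TASK

Take the blue-capped glass sample tube from the white cradle and slide it, round end first, into the clamped aluminium transport sleeve until it just comes to rest against the rubber cushion hidden inside. The cushion is set to a different depth every time, so feel for it, and do not shove it deeper into the sleeve. Leave the other tubes, the bottle and the beaker undisturbed, and let go of the tube at the end.

Things in the scene. Friction and masses are not known exactly. Their poses are not given: they have to be found in the camera images.
- blue_tube: the tube to load: glass cylinder 16 mm in diameter, 130 mm long, hemispherical nose, paper label, thin blue ring, blue cap (last 20 mm of the tail, same 16 mm diameter); about 45 g. Origin at its middle on its axis; x runs along the tube from cap to nose. It starts lying in any of the cradle's three places, axis 38 mm above the bench; grip it from above between the rails
- blue_tube_nose (a point): the tip of the blue tube's round nose, on the axis, 65 mm from its middle
- blue_tube_tail (a point): the centre of the blue tube's flat cap end, on the axis, 65 mm behind its middle
- red_tube: a tube of the same make with a red cap and ring, to be left in the cradle; origin and axes as for the blue tube
- black_tube: a tube of the same make with a black cap and ring, to be left in the cradle; origin and axes as for the blue tube
- cradle: white plastic tube cradle fixed to the bench, base plate 130 (x) by 190 (y) by 6 mm. Two rails, 8 mm thick and 39 mm high, run along y at x = -50 and +50 mm; each has slots 18 mm wide at y = -60, 0 and +60 mm in which the tubes lie along x, noses to +x. Origin at the underside's centre
- sleeve: square aluminium sleeve, 160 mm long, 26 mm square outside, in two grey clamps (44 mm wide, top 64 mm above the bench) on a dark steel plate 150 by 75 by 8 mm, fixed to the bench. Bore 18.2 mm square, level, axis 46 mm above the bench along the body's x; open at the -x end, closed at the +x end. Origin under its middle at bench height
- sleeve_mouth (a point): centre of the sleeve's mouth, on the bore's axis, at the outer edge of an 8 mm long orange entry flare (25 mm wide narrowing to the bore; 32 mm outside). Out of sight in the bore, a rubber cushion held by friction (slips at about 12 N) stops the tube's nose 84 to 124 mm from the mouth, unknown each time; the cap end of a loaded tube then stands 6 to 46 mm out of the mouth
- bottle: amber glass bottle with a white cap, 64 mm in diameter, 130 mm high, standing on the bench; origin at the underside's centre
- beaker: open glass beaker, 60 mm in diameter, 75 mm high, standing on the bench; origin at the underside's centre
Mind the look-alikes: they are no part of the job. Leave any orange look-alike of the blue_tube alone. What is shaped like the sleeve but red is not meant.

How it is judged:
On the way:
1. the blue tube's nose is at least 25 mm inside the sleeve's bore (x of blue_tube_nose in the frame of sleeve_mouth above 0.025 m and angle between the x axis of blue_tube and the x axis of sleeve, either way round below 0.15 rad and y of blue_tube_nose in the frame of sleeve_mouth between -0.004 and 0.004 m and z of blue_tube_nose in the frame of sleeve_mouth between -0.004 and 0.004 m), for 0.1 s.
At the end, for the whole second after the job is handed in: the blue tube lies at rest in the sleeve, nose first, its nose touching the cushion or within about 3 mm of it, and the cushion has been pushed back by less than 3 mm (distance between blue_tube_nose and cushion_face below 0.0035 m and distance of cushion_face from where it was at the start of the episode below 0.003 m and angle between the x axis of blue_tube and the x axis of sleeve, either way round below 0.06 rad and linear speed of blue_tube below 0.01 m/s).
It fails at once if the cushion is shoved more than 3 mm deeper (distance of cushion_face from where it was at the start of the episode above 0.003 m).
It fails at once if another tube is moved more than 20 mm (distance of any of red_tube, black_tube from where it was at the start of the episode above 0.02 m).
It fails at once if the bottle or the beaker is moved more than 20 mm (distance of any of bottle, beaker from where it was at the start of the episode above 0.02 m).
It also fails if it takes over 48 s, if anything falls off the work surface, if the arm or the gripper's body presses on something with over 40 N, if the wrist force passes 120 N, or if a joint passes its speed limit or range.

## Working session

There is one attempt and no reset: what is moved stays moved. The work goes in short steps, Python scripts to look and compute and a tool call to move; the robot and the scene stay as the last step left them, time stands still between calls to the robot, and variables do not carry over. Pictures are saved under pics/ and viewed, at most 10 in all, crops included, and the job is handed in when it is done.

Besides the shell and the picture viewer there is one more tool, called in YAML: its name, and indented under it one key for each argument. arm_command: Moves the arm, as the interface text tells. Its arguments: {"type":"object","properties":{"moves":{"type":"array"},"newtons":{"type":"number"}},"required":["moves"]}

```bash
mkdir -p pics; cat > h.py <<'E'
import numpy as np, cv2
from scipy.spatial.transform import Rotation as R
from workcell import *
def rot(q): return R.from_quat([q[1],q[2],q[3],q[0]]).as_matrix()
def campose(n,st=None):
    i=camera_info(n)
    if 'eye' in i:
        o=np.array(i['orientation'],float)
        return (o if o.shape==(3,3) else rot(o)),np.array(i['eye'])
    T=np.array(i['tool_from_camera']); Q=rot(st['orientation'])
    return Q@T[:3,:3], Q@T[:3,3]+np.array(st['tcp_pos'])
def K(n,shape=(420,560)):
    i=camera_info(n); f=shape[0]/2/np.tan(np.radians(i['fovy'])/2)
    return f,i['cx'],i['cy'],i['k1']
def rays(n,uv):
    f,cx,cy,k=K(n); d=(np.atleast_2d(uv).astype(float)-[cx,cy])/f; s=d.copy()
    for _ in range(15): s=d/(1+k*(s**2).sum(1,keepdims=True))
    return np.c_[s,np.ones(len(s))]
def toworld(n,uv,z,st=None):
    Rm,e=campose(n,st); return (rays(n,uv)*np.asarray(z).reshape(-1,1))@Rm.T+e
def plane(n,uv,h,st=None):
    Rm,e=campose(n,st); d=rays(n,uv)@Rm.T; return e+d*((h-e[2])/d[:,2])[:,None]
def proj(n,P,st=None):
    Rm,e=campose(n,st); f,cx,cy,k=K(n); c=(np.atleast_2d(P)-e)@Rm; s=c[:,:2]/c[:,2:]
    return s*(1+k*(s**2).sum(1,keepdims=True))*f+[cx,cy]
def cloud(n,z,st=None):
    v,u=np.mgrid[:420,:560]; uv=np.c_[u.ravel(),v.ravel()]
    return toworld(n,uv,z.ravel(),st).reshape(420,560,3)
E
python3 - <<'E'
from h import *
np.set_printoptions(precision=4,suppress=True)
for n in ['scene','side','wrist']:
    st=get_state(); p,z=read_camera(n); cv2.imwrite(f'pics/{n}0.png',p); np.savez(f'{n}0.npz',p=p,z=z)
    print(n,camera_info(n) if n!='wrist' else '')
    if n=='wrist': print(st)
    for l in ['blue_tube','blue_tube_nose','blue_tube_tail','sleeve','sleeve_mouth','cradle','bottle','beaker','red_tube','black_tube']:
        if n=='wrist' and l in('bottle','beaker','red_tube','black_tube'): continue
        for r in recognise(n,l)[:3]:
            u,v=r['point']; d=z[int(v),int(u)]
            print(n,l,round(r['confidence'],2),[round(u),round(v)],toworld(n,[[u,v]],d,st)[0] if d>0 else None)
print(get_state()['clock'])
E
```

```text
scene {'fovy': 54.043666898782305, 'cx': 280.98610948168704, 'cy': 212.07311802177554, 'k1': 0.02911852578538344, 'eye': array([1.1192, 0.0238, 0.9585]), 'orientation': array([-0.1828,  0.6429,  0.7185, -0.1924])}
scene blue_tube 0.5 [190, 184] [ 0.514  -0.2726  0.0408]
scene blue_tube 0.5 [194, 145] [ 0.3604 -0.2997  0.0136]
scene blue_tube_nose 0.72 [196, 185] [ 0.5176 -0.2565  0.0412]
scene blue_tube_nose 0.47 [195, 144] [ 0.3565 -0.2988  0.0132]
scene blue_tube_tail 0.81 [194, 182] [ 0.5064 -0.2638  0.0413]
scene blue_tube_tail 0.58 [195, 144] [ 0.3563 -0.2991  0.0133]
scene sleeve 0.7 [385, 221] [0.5693 0.2478 0.0415]
scene sleeve 0.66 [387, 292] [0.7494 0.2554 0.0069]
scene sleeve 0.17 [194, 199] [ 0.5386 -0.2642  0.0042]
scene sleeve_mouth 0.59 [386, 287] [0.7518 0.2442 0.0458]
scene sleeve_mouth 0.57 [384, 222] [0.5536 0.2539 0.0078]
scene cradle 0.88 [194, 214] [ 0.5831 -0.2542  0.0025]
scene bottle 0.93 [292, 299] [0.8234 0.0282 0.0968]
scene beaker 0.65 [378, 150] [0.3278 0.235  0.0274]
scene beaker 0.33 [193, 184] [ 0.5158 -0.2646  0.0453]
scene red_tube 0.73 [187, 222] [
[... 1357 characters left out ...]
[-0.1396,  0.3132,  0.0461,  1.3036, -0.    ,  1.4312]), 'qvel': array([ 0.0009, -0.0002,  0.    ,  0.0014,  0.0008,  0.0004]), 'tau': array([ -0.0001, -48.0482,  29.8817,   0.0004,  -0.0001,   0.    ]), 'tcp_pos': array([ 0.575 , -0.    ,  0.2313]), 'orientation': array([0.    , 0.7071, 0.7071, 0.    ]), 'wrist_force': array([0.4695, 0.9302, 0.0349]), 'ft_torque': array([ 0.0434,  0.0233, -0.0095]), 'grip_force': 0.0, 'finger_gap': 0.08567811737197098}
wrist blue_tube 0.68 [208, 367] [ 0.5005 -0.2205  0.0447]
wrist blue_tube_nose 0.7 [206, 369] [ 0.4982 -0.2228  0.0449]
wrist blue_tube_tail 0.96 [208, 368] [ 0.5016 -0.2208  0.0454]
wrist cradle 0.56 [268, 350] [ 0.5701 -0.2034  0.0359]
1.45
```

View pics/scene0.png

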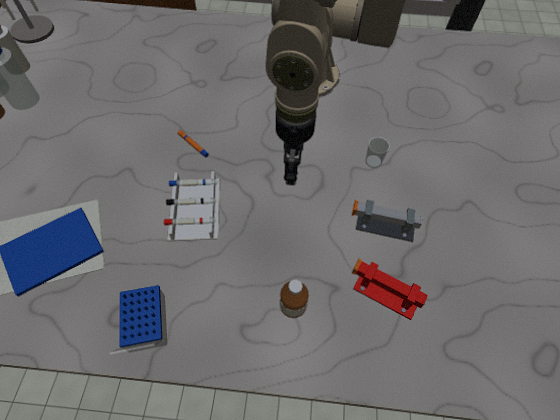

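View pics/side0.png

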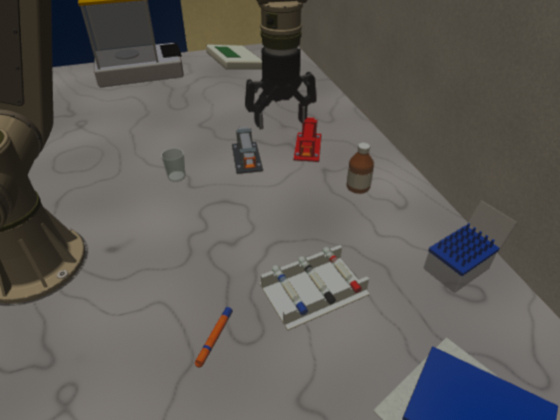

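The scene view shows the cradle at (195,207), with the blue-capped tube on top (cap at 172,183, nose to the right). The grey sleeve is at (388,222), with its orange mouth at (355,208). The orange pen and the red sleeve are the look-alikes. Next I'll fit the axes.

```bash
python3 - <<'E'
from h import *
np.set_printoptions(precision=4,suppress=True)
for n in ['scene','side']:
    D=np.load(n+'0.npz'); p=D['p']; z=D['z']; C=cloud(n,z); hsv=cv2.cvtColor(p,cv2.COLOR_BGR2HSV)
    def box(x0,x1,y0,y1,z0,z1): return (z>0)&(C[...,0]>x0)&(C[...,0]<x1)&(C[...,1]>y0)&(C[...,1]<y1)&(C[...,2]>z0)&(C[...,2]<z1)
    def fit(m,t):
        P=C[m]; c=P.mean(0); w=np.linalg.svd(P[:,:2]-c[:2],full_matrices=False)[2][0]; w=w*np.sign(w[1]); s=(P[:,:2]-c[:2])@w
        print(n,t,len(P),'c',c,'ang',np.degrees(np.arctan2(w[1],w[0])),'ends',np.percentile(s,[1,99]), 'mid',c[:2]+w*np.percentile(s,[1,99]).mean(), 'ztop',np.percentile(P[:,2],95))
    blue=(hsv[...,0]>100)&(hsv[...,0]<130)&(hsv[...,1]>90)
    org=(hsv[...,0]<20)&(hsv[...,0]>4)&(hsv[...,1]>120)
    fit(box(.4,.6,-.36,-.15,.02,.07)&blue,'bluecap')
    fit(box(.47,.535,-.36,-.17,.039,.06),'tube')
    fit(box(.45,.7,-.4,-.15,-.01,.015),'cradlebase')if 0 else None
    fit(box(.45,.62,.13,.24,.02,.08)&org,'mouth')
    fit(box(.45,.65,.13,.4,.05,.075),'sleevetop')
    fit(box(.45,.65,.13,.4,.004,.016),'plate')
E
```

```text
scene bluecap 47 c [ 0.5185 -0.3018  0.0429] ang 101.56235785911078 ends [-0.0262  0.0667] mid [ 0.5144 -0.2819] ztop 0.04592696331913979
scene tube 229 c [ 0.5093 -0.2698  0.043 ] ang 96.30519178973415 ends [-0.0591  0.0628] mid [ 0.5091 -0.2679] ztop 0.04709049154304414
scene mouth 49 c [0.5463 0.1679 0.0524] ang 174.38785027233067 ends [-0.0129  0.0186] mid [0.5434 0.1682] ztop 0.061573463519986445
scene sleevetop 824 c [0.5564 0.2508 0.0591] ang 82.03377357849057 ends [-0.0853  0.0833] mid [0.5563 0.2498] ztop 0.06453954583089078
scene plate 693 c [0.5743 0.2561 0.0076] ang 81.11921678673262 ends [-0.0751  0.0872] mid [0.5752 0.262 ] ztop 0.011596404150816374
side bluecap 95 c [ 0.51   -0.3125  0.0426] ang 99.69058796733091 ends [-0.0216  0.0743] mid [ 0.5055 -0.2865] ztop 0.04601510950666517
side tube 445 c [ 0.505  -0.2735  0.0433] ang 97.56100896350758 ends [-0.0601  0.0639] mid [ 0.5047 -0.2716] ztop 0.046098587435661
side mouth 73 c [0.5423 0.1644 0.0438] ang 175.39862580534464 ends [-0.0144  0.0158] mid [0.5416 0.1645] ztop 0.06143192742049301
side sleevetop 427 c [0.5518 0.2393 0.0597] ang 82.04903698714202 ends [-0.0783  0.0933] mid [0.5528 0.2468] ztop 0.06460076127928241
side plate 372 c [0.5461 0.2383 0.0079] ang 86.34383470697551 ends [-0.0621  0.09  ] mid [0.547  0.2522] ztop 0.012870685330055458
```

arm_command:
  moves: [-0.1,-50,-11,0,0,0,0,-0.1,-50,-11,0,0,0,0,-0.1,-50,-11,10,0,0,0,-0.1,-50,-11,10,0,0,0,-0.1,-50,-10,10,0,0,0,-0.1,-45,-10,10,0,0,0,-0.1,0,0,0,0,0,-0.122,-0.1,0,0,0,0,0,0]
  newtons: 30

```text
clock: 2.45
tcp_pos: [0.5107, -0.2956, 0.191]
orientation: [-0.0, 0.664, 0.748, 0.0]
wrist_force: [0.2, 0.9, -0.6]
finger_gap: 0.038
grip_force: 0.0
```

```bash
python3 - <<'E'
from h import *
np.set_printoptions(precision=4,suppress=True)
st=get_state(); p,z=read_camera('wrist'); cv2.imwrite('pics/w1.png',p); np.savez('w1.npz',p=p,z=z)
print(st['tcp_pos'],rot(st['orientation']),st['finger_gap'],camera_info('wrist'))
C=cloud('wrist',z,st)
m=(z>0)&(C[...,2]>.04)&(C[...,2]<.06)&(C[...,0]>.47)&(C[...,0]<.535)&(C[...,1]<-.19)&(C[...,1]>-.36)
P=C[m];c=P.mean(0);w=np.linalg.svd(P[:,:2]-c[:2],full_matrices=False)[2][0];w*=np.sign(w[1]);s=(P[:,:2]-c[:2])@w
print(len(P),c,np.degrees(np.arctan2(w[1],w[0])),np.percentile(s,[0.5,99.5]),c[:2]+w*np.percentile(s,[.5,99.5]).mean())
E
```

```text
[ 0.5107 -0.2956  0.191 ] [[-0.1192  0.9929 -0.0003]
 [ 0.9929  0.1192  0.0004]
 [ 0.0005 -0.0003 -1.    ]] 0.037996964012710695 {'fovy': 62.25384398842701, 'cx': 272.0281312895439, 'cy': 209.54655114625348, 'k1': 0.029100918104437212, 'tool_from_camera': array([[ 0.0013, -0.9506, -0.3103,  0.0799],
       [ 1.    ,  0.0013,  0.    ,  0.0002],
       [ 0.0004, -0.3103,  0.9506, -0.1428],
       [ 0.    ,  0.    ,  0.    ,  1.    ]])}
2993 [ 0.5043 -0.2625  0.0445] 98.51899652500148 [-0.0688  0.0587] [ 0.5051 -0.2675]
```

View pics/w1.png

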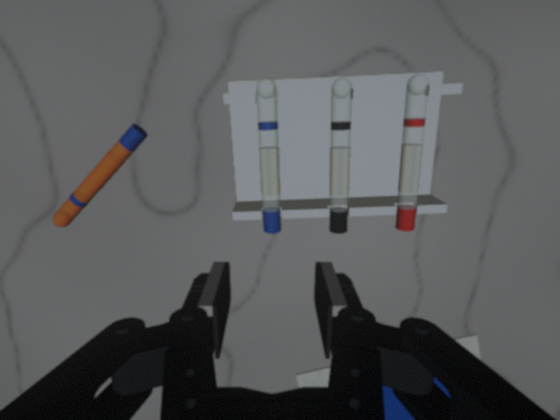

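Wrist view: the blue tube runs from nose (266,80) to cap end (272,232) and lies alone in the left slot, clear of black and red. The finger tips are near row 265. I'll refine with the edge pixels.

```bash
python3 - <<'E'
from h import *
np.set_printoptions(precision=4,suppress=True)
D=np.load('w1.npz');p,z=D['p'],D['z'];st=get_state()
C=cloud('wrist',z,st)
Q=rot(st['orientation']); L=(C-st['tcp_pos'])@Q  # tool frame
m=(z>0)&(C[...,2]>.038)&(C[...,2]<.06)&(C[...,0]>.47)&(C[...,0]<.535)
for x in np.arange(-.05,.1,.015):
    k=m&(abs(L[...,0]-x)<.0075)
    if k.sum()>20: print(round(x,3),k.sum(),'y extents',L[k][:,1].min(),L[k][:,1].max(),'ztop',np.percentile(C[k][:,2],95))
print('edges world z=.038', plane('wrist',[[266,79],[272,232],[268,126]],.038,st))
hsv=cv2.cvtColor(p,cv2.COLOR_BGR2HSV)
b=(hsv[...,0]>100)&(hsv[...,0]<130)&(hsv[...,1]>90)
v,u=np.nonzero(b[195:240,255:290]);print('cap px',u.mean()+255,v.min()+195,v.max()+195)
v,u=np.nonzero(b[115:135,255:285]);print('ring px',u.mean()+255,v.min()+115,v.max()+115)
uv=np.array([[u.mean()+255,v.mean()+115]]);print(plane('wrist',uv,.046,st))
E
```

```text
-0.035 158 y extents -0.007053382641364258 0.008369125486403424 ztop 0.046835168731146216
-0.02 666 y extents -0.03495734951628709 0.02165793827907001 ztop 0.04662175305128219
-0.005 296 y extents -0.00868019121655783 0.0072405865541994826 ztop 0.04717103792182653
0.01 320 y extents -0.00946090588879218 0.006190182585578423 ztop 0.04734938976822122
0.025 337 y extents -0.010127300170815402 0.006128746267991281 ztop 0.04734610504253546
0.04 351 y extents -0.01077093023544336 0.005135121477983638 ztop 0.04720890017122589
0.055 366 y extents -0.012289560665844993 0.005070098032464337 ztop 0.04705839780973374
0.07 606 y extents -0.03223940226925917 0.03310417504724081 ztop 0.04689678057625124
0.085 785 y extents -0.03136603246063069 0.03375387028880802 ztop 0.04670685688422816
edges world z=.038 [[ 0.4952 -0.2038  0.038 ]
 [ 0.5157 -0.3331  0.038 ]
 [ 0.501  -0.2397  0.038 ]]
cap px 271.3213213213213 211 233
ring px 267.5403225806452 122 129
[[ 0.5006 -0.2388  0.046 ]]
```

arm_command:
  moves: [-0.1,-3.5,-0.6,40,0,0,0,-0.1,0,0,40,0,0,-0.04,-0.1,0,0,40,0,0,0,-0.1,0,0,35,0,0,0,-0.1,0,0,16,0,0,0,-0.1,0,0,0,0,0,0]

```text
clock: 3.25
tcp_pos: [0.5106, -0.2977, 0.0198]
orientation: [-0.001, 0.648, 0.762, -0.0]
wrist_force: [-0.9, -0.1, 0.2]
finger_gap: 0.0386
grip_force: 0.0
```

arm_command:
  moves: [-1,0,0,0,0,0,0,-1,0,0,0,0,0,0,-1,0,0,0,0,0,0,-1,0,0,0,0,0,0,-1,0,0,0,0,0,0]
  newtons: 30

```text
clock: 3.88
tcp_pos: [0.5109, -0.2994, 0.0219]
orientation: [0.001, 0.648, 0.762, -0.001]
wrist_force: [-5.0, -0.7, 6.5]
finger_gap: 0.0149
grip_force: 30.1
```

arm_command:
  moves: [-1,0,0,-10,0,0,0,-1,0,0,-25,0,0,0,-1,0,0,-40,0,0,0,-1,0,0,-40,0,0,0,-1,0,0,-40,0,0,0.1,-1,0,0,-23,0,0,0.1,-1,0,0,0,0,0,0.1]

```text
clock: 4.75
tcp_pos: [0.5128, -0.2994, 0.2022]
orientation: [0.003, 0.755, 0.656, 0.001]
wrist_force: [-0.5, 0.1, -1.1]
finger_gap: 0.0145
grip_force: 29.5
```

arm_command:
  moves: [-1,55,-9,0,0,0,0,-1,55,-9,0,0,0,0,-1,55,-9,0,0,0,0,-1,55,-9,0,0,0,0,-1,55,-9,0,0,0,0,-1,55,-9,0,0,0,0,-1,55,-9,0,0,0,0,-1,55,-10,0,0,0,0]

```text
clock: 5.75
tcp_pos: [0.4995, 0.1496, 0.1995]
orientation: [0.0, 0.754, 0.657, 0.001]
wrist_force: [0.4, -0.0, -0.1]
finger_gap: 0.0151
grip_force: 29.5
```

arm_command:
  moves: [-1,0,0,0,0,0,0,-1,0,0,0,0,0,0]

```text
clock: 6.0
tcp_pos: [0.4993, 0.1476, 0.1989]
orientation: [0.0, 0.754, 0.657, 0.001]
wrist_force: [-0.4, 0.2, 0.2]
finger_gap: 0.0151
grip_force: 29.5
```

```bash
python3 - <<'E'
from h import *
np.set_printoptions(precision=4,suppress=True)
st=get_state(); p,z=read_camera('wrist'); cv2.imwrite('pics/w2.png',p); np.savez('w2.npz',p=p,z=z,tcp=st['tcp_pos'],q=st['orientation'])
Q=rot(st['orientation']);print(st['tcp_pos'],Q,st['wrist_force'],st['finger_gap'])
C=cloud('wrist',z,st); L=(C-st['tcp_pos'])@Q
hsv=cv2.cvtColor(p,cv2.COLOR_BGR2HSV)
def fit(m,t):
    P=C[m];c=P.mean(0);w=np.linalg.svd(P[:,:2]-c[:2],full_matrices=False)[2][0];w*=np.sign(w[1]);s=(P[:,:2]-c[:2])@w
    print(t,len(P),c,np.degrees(np.arctan2(w[1],w[0])),np.percentile(s,[1,99]),c[:2]+w*np.percentile(s,[1,99]).mean())
near=(z>0)&(C[...,0]<.63)&(C[...,0]>.48)&(C[...,1]>.12)
fit(near&(C[...,2]>.05)&(C[...,2]<.075),'sleevetop')
fit(near&(C[...,2]>.004)&(C[...,2]<.02)&(hsv[...,2]<110),'plate')
org=(hsv[...,0]<20)&(hsv[...,0]>4)&(hsv[...,1]>120)&near
v,u=np.nonzero(org);print('orange px',u.min(),u.max(),v.min(),v.max());fit(org&(C[...,2]>.055),'orange top')
# held tube
m=(z>0)&(L[...,2]<.03)&(L[...,2]>-.06)&(abs(L[...,1])<.02)&(L[...,0]>.012)
for x in np.arange(.02,.11,.01):
    k=m&(abs(L[...,0]-x)<.005)
    if k.sum()>20: print(round(x,3),k.sum(),'y',L[k][:,1].min(),L[k][:,1].max(),'ztop',np.percentile(L[k][:,2],5))
print('xmax',L[m][:,0].max())
E
```

```text
[0.4993 0.1476 0.1989] [[ 0.1364  0.9906  0.0012]
 [ 0.9906 -0.1364  0.0002]
 [ 0.0003  0.0012 -1.    ]] [-0.4124  0.2095  0.2474] 0.015137254673104481
sleevetop 6569 [0.5486 0.2264 0.0603] 82.89653764727676 [-0.0621  0.0584] [0.5483 0.2245]
plate 3792 [0.5588 0.2584 0.0082] 119.94733497524278 [-0.0752  0.0518] [0.5647 0.2482]
orange px 292 509 156 416
orange top 351 [0.5402 0.1677 0.0649] 174.32455554429689 [-0.0147  0.0147] [0.5402 0.1677]
0.02 959 y -0.007904222654025444 0.008632548945540709 ztop -0.024777387276641565
0.03 1038 y -0.007814257346265166 0.008260224722312382 ztop -0.024834009050918482
0.04 1112 y -0.007548658912956968 0.008595495142995726 ztop -0.024763459971715845
0.05 1168 y -0.007424009493170536 0.008400632707539272 ztop -0.024594470911687885
0.06 1272 y -0.007523652248701839 0.0083470352898807 ztop -0.02481781287712632
0.07 1396 y -0.007774821134140178 0.00818507484956951 ztop -0.024723275251347352
0.08 1528 y -0.007915419209709083 0.008408491571937123 ztop -0.024824107565769273
0.09 1524 y -0.0077541296773122985 0.008086645703251329 ztop -0.024618436516782676
0.1 158 y -0.0051793978370278035 0.0054931961680791475 ztop -0.02205815060481231
xmax 0.09729787173138352
```

View pics/w2.png

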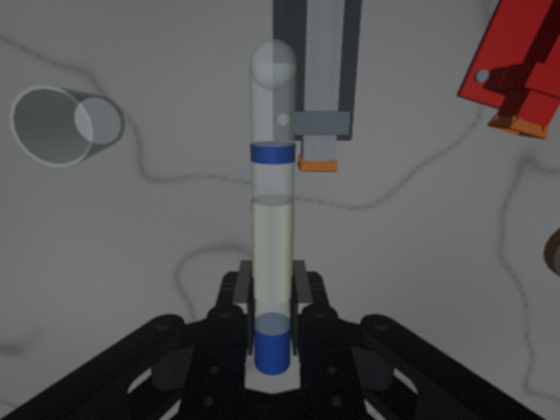

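Wrist view: the tube is held straight and central in the fingers (nose at 273,42, cap at 272,350). The mouth is at about (319,160) and the sleeve runs upward at column ~325. I'll fit the sleeve's centreline in tool axes.

```bash
cat > fit.py <<'E'
from h import *
np.set_printoptions(precision=4,suppress=True)
def run(f):
    D=np.load(f);p,z=D['p'],D['z'];st=dict(tcp_pos=D['tcp'],orientation=D['q'])
    Q=rot(D['q']);C=cloud('wrist',z,st);L=(C-D['tcp'])@Q
    hsv=cv2.cvtColor(p,cv2.COLOR_BGR2HSV)
    near=(z>0)&(C[...,0]<.62)&(C[...,0]>.48)&(C[...,1]>.12)
    org=(hsv[...,0]<20)&(hsv[...,0]>4)&(hsv[...,1]>120)&near
    k=org&(C[...,2]>.056); print('flare top x',np.percentile(L[k][:,0],[1,50,99]),'y',np.percentile(L[k][:,1],[1,99]),np.percentile(L[k][:,1],[1,99]).mean(),'z',np.median(C[k][:,2]))
    m=near&(C[...,2]>.053)&(C[...,2]<.075)
    xs,ys=[],[]
    for x in np.arange(0,.16,.005):
        k=m&(abs(L[...,0]-x)<.0025)
        if k.sum()<20: continue
        y=np.percentile(L[k][:,1],[1,99]); print(round(x,3),k.sum(),y,y.mean(),y[1]-y[0],'z',np.median(C[k][:,2]))
if __name__=='__main__':
    import sys; run(sys.argv[1])
E
python3 fit.py w2.npz
```

```text
flare top x [0.0125 0.0256 0.03  ] y [0.023  0.0522] 0.037612188651442995 z 0.06072274992897675
0.02 52 [0.0234 0.0532] 0.03831796616615257 0.029821757400255864 z 0.06091883516819499
0.025 246 [0.0234 0.0531] 0.03827302540619453 0.029666152229356868 z 0.06089459965288688
0.03 219 [0.0238 0.0531] 0.038407330931887404 0.02929253822398365 z 0.05920996341534507
0.035 201 [0.0252 0.0511] 0.03813967010242355 0.02582455180173797 z 0.0593499825632246
0.04 220 [0.0252 0.0509] 0.03806290926254683 0.02574173149035791 z 0.05935130013204573
0.045 207 [0.0252 0.0511] 0.038129141162762586 0.02589036980424323 z 0.05927679204968728
0.05 241 [0.0195 0.0589] 0.03917908657046776 0.039343188936206266 z 0.06011387239339344
0.055 320 [0.0187 0.0595] 0.039083532238083064 0.04073449460165951 z 0.06420460004714088
0.06 375 [0.0186 0.0595] 0.03904052098507297 0.04093614755828967 z 0.0643147764567848
0.065 379 [0.0184 0.0593] 0.0388562443917075 0.040812986277882095 z 0.0643834872699976
0.07 277 [0.0193 0.0583] 0.03879147968757349 0.03898782313343682 z 0.05995714461369994
0.075 215 [0.025  0.0509] 0.037987892104
[... 587 characters left out ...]
 [0.0249 0.0503] 0.03756168124034423 0.025408023440881732 z 0.05935960805785884
0.115 264 [0.0249 0.0506] 0.03774821314502373 0.02568959686893717 z 0.05928822789467811
0.12 284 [0.0248 0.0503] 0.037538720440257044 0.025441606549498435 z 0.05935212812932522
0.125 280 [0.0248 0.0506] 0.03769301714229012 0.025870545063519886 z 0.05935011408261062
0.13 283 [0.0247 0.0504] 0.03756777829584808 0.025666118819886525 z 0.05919765074873662
0.135 302 [0.0248 0.0502] 0.03747303040969937 0.02543833976695548 z 0.05924808543346413
0.14 305 [0.0247 0.0504] 0.037536025068942665 0.025665399379502938 z 0.05934198517082606
0.145 84 [0.0247 0.0501] 0.037441591448010056 0.025393491261892408 z 0.059168225334225194
```

arm_command:
  moves: [-1,-53,0,0,0,0,0,-1,-53,18.6,0,0,0,0,-1,0,20,40,0,0,0,-1,0,0,50,0,0,-0.006,-1,0,0,45,0,0,0,-1,0,0,24,0,0,0,-1,0,0,10,0,0,0,-1,0,0,0,0,0,0]

```text
clock: 7.05
tcp_pos: [0.5228, 0.036, 0.0294]
orientation: [-0.0, 0.753, 0.658, -0.0]
wrist_force: [0.5, -0.5, -1.0]
finger_gap: 0.0149
grip_force: 29.5
```

arm_command:
  moves: [-1,0,0,0,0,0,0,-1,0,0,0,0,0,0]

```text
clock: 7.3
tcp_pos: [0.5238, 0.0369, 0.0306]
orientation: [0.001, 0.752, 0.659, 0.001]
wrist_force: [0.9, -0.3, -0.5]
finger_gap: 0.0148
grip_force: 29.5
```

```bash
python3 - <<'E'
from h import *
np.set_printoptions(precision=4,suppress=True)
st=get_state();D=np.load('w2.npz');Q0=rot(D['q']);Q=rot(st['orientation'])
print(st['tcp_pos'],st['wrist_force'],st['ft_torque'])
print('tcp in look frame mm',(st['tcp_pos']-D['tcp'])@Q0*1e3,'rel rot',R.from_matrix(Q0.T@Q).as_rotvec())
nose=st['tcp_pos']+Q@[.0975,.0004,-.0164]; mouth=D['tcp']+Q0@[.0215,.0382,0]; mouth[2]=.046
print('nose',nose,'mouth',mouth,'mouth-nose in tool mm',(mouth-nose)@Q*1e3, 'sleeve dir in tool',(Q0@[1,-.006,0])@Q)
ims=[]
for n in ['scene','side']:
    p,z=read_camera(n); u,v=proj(n,mouth)[0]; c=p[int(v)-50:int(v)+50,int(u)-65:int(u)+65]; ims.append(cv2.resize(c,None,fx=3,fy=3,interpolation=cv2.INTER_CUBIC))
cv2.imwrite('pics/pre.png',np.hstack(ims))
E
```

```text
[0.5238 0.0369 0.0306] [ 0.9097 -0.3296 -0.5388] [-0.0331 -0.0178 -0.0208]
tcp in look frame mm [-106.3916   39.1887  168.3321] rel rot [-0.0013 -0.0002 -0.0048]
nose [0.537  0.1335 0.047 ] mouth [0.5401 0.1637 0.046 ] mouth-nose in tool mm [30.3434 -0.9255  0.9784] sleeve dir in tool [ 1.     -0.0012 -0.0002]
```

View pics/pre.png

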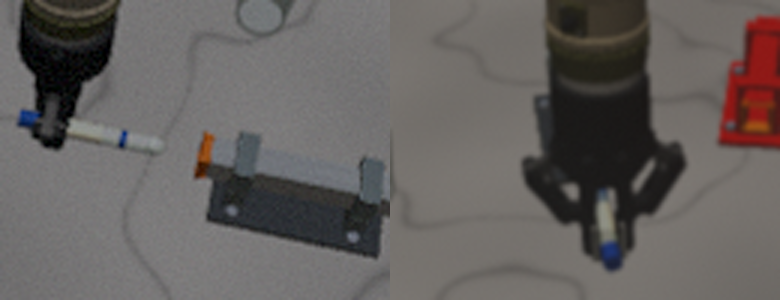

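In the crop, the tube (nose at 160,145) lines up with the sleeve axis and the mouth (205,157). I'll advance gently.

arm_command:
  moves: [-1,6,-0.5,0.3,0,0,0,-1,6,0,0,0,0,0,-1,6,0,0,0,0,0,-1,6,0,0,0,0,0,-1,5,0,0,0,0,0,-1,4,0,0,0,0,0,-1,3,0,0,0,0,0,-1,0,0,0,0,0,0]

```text
clock: 8.4
tcp_pos: [0.527, 0.0729, 0.029]
orientation: [0.0, 0.752, 0.659, 0.0]
wrist_force: [0.1, 0.3, -1.1]
finger_gap: 0.0147
grip_force: 29.5
```

arm_command:
  moves: [-1,3,0,0,0,0,0,-1,3,0,0,0,0,0,-1,3,0,0,0,0,0,-1,0,0,0,0,0,0]

```text
clock: 8.9
tcp_pos: [0.5283, 0.0819, 0.029]
orientation: [0.0, 0.752, 0.659, 0.0]
wrist_force: [0.2, -0.5, -0.0]
finger_gap: 0.015
grip_force: 29.5
```

arm_command:
  moves: [-1,4,0,0,0,0,0,-1,5,0,0,0,0,0,-1,5,0,0,0,0,0,-1,5,0,0,0,0,0,-1,5,0,0,0,0,0,-1,0,0,0,0,0,0]

```text
clock: 9.65
tcp_pos: [0.5314, 0.1059, 0.029]
orientation: [0.0, 0.752, 0.659, 0.0]
wrist_force: [0.1, -0.2, 0.1]
finger_gap: 0.015
grip_force: 29.5
```

arm_command:
  moves: [-1,5,0,0,0,0,0,-1,5,0,0,0,0,0,-1,5,0,0,0,0,0,-1,5,0,0,0,0,0,-1,5,0,0,0,0,0,-1,0,0,0,0,0,0]

```text
clock: 10.4
tcp_pos: [0.5347, 0.1306, 0.029]
orientation: [0.0, 0.752, 0.659, 0.0]
wrist_force: [-0.8, 0.1, -0.6]
finger_gap: 0.0146
grip_force: 29.5
```

```bash
python3 - <<'E'
from h import *
np.set_printoptions(precision=4,suppress=True)
st=get_state();D=np.load('w2.npz');Q0=rot(D['q']);Q=rot(st['orientation'])
print(st['tcp_pos'],st['wrist_force'],st['ft_torque'])
nose=st['tcp_pos']+Q@[.0975,.0004,-.0164]; mouth=D['tcp']+Q0@[.0215,.0382,0]; mouth[2]=.046
S=Q0@R.from_rotvec([0,0,-.006]).as_matrix()
print('nose in sleeve mm',(nose-mouth)@S*1e3)
p,z=read_camera('wrist'); cv2.imwrite('pics/w3.png',p)
E
```

```text
[0.5347 0.1306 0.029 ] [-0.8334  0.1181 -0.576 ] [-0.0065 -0.0097 -0.0086]
nose in sleeve mm [64.0474 -0.5799  0.6103]
```

View pics/w3.png

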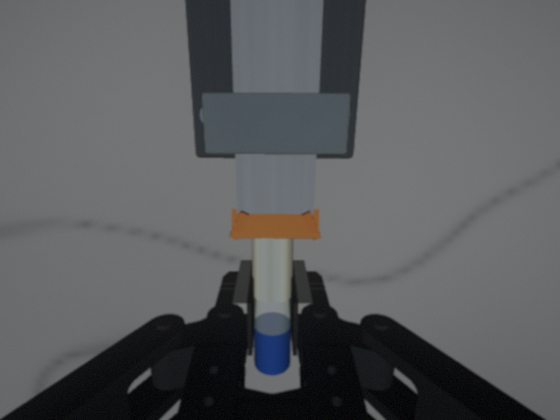

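The tube is inside the bore: the orange mouth spans rows 210–238, and the pads' front is at about row 262. I'll go a little deeper, still short of the shallowest cushion position.

arm_command:
  moves: [-1,3,0,0,0,0,0,-1,3,0,0,0,0,0,-1,3,0,0,0,0,0,-1,2,0,0,0,0,0,-1,1,0,0,0,0,0,-1,0,0,0,0,0,0]

```text
clock: 11.2
tcp_pos: [0.5362, 0.1422, 0.029]
orientation: [0.0, 0.752, 0.659, 0.0]
wrist_force: [-1.0, -0.4, -1.0]
finger_gap: 0.0148
grip_force: 29.5
```

```bash
python3 - <<'E'
from h import *
np.set_printoptions(precision=4,suppress=True)
st=get_state();p,z=read_camera('wrist');Q=rot(st['orientation']);C=cloud('wrist',z,st);L=(C-st['tcp_pos'])@Q
hsv=cv2.cvtColor(p,cv2.COLOR_BGR2HSV);org=(hsv[...,0]<20)&(hsv[...,0]>4)&(hsv[...,1]>120)&(z>0)
print(st['wrist_force'],'flare x',np.percentile(L[org][:,0],[1,5,50,95]))
b=(hsv[...,0]>100)&(hsv[...,0]<130)&(hsv[...,1]>90)&(z>0)&(abs(L[...,1])<.01)&(abs(L[...,2])<.05)
print('cap x',np.percentile(L[b][:,0],[1,50,99]))
f=(z>0)&(abs(L[...,1])>.0085)&(abs(L[...,1])<.016)&(L[...,2]<0)&(L[...,2]>-.05)&~org
for zz in (-.045,-.035,-.025,-.015,-.005):
    k=f&(abs(L[...,2]-zz)<.005); print(zz,k.sum(),np.percentile(L[k][:,0],[50,95,100]) if k.sum() else '')
E
```

```text
[-1.0071 -0.3932 -0.9564] flare x [0.0223 0.0228 0.0262 0.0298]
cap x [-0.032  -0.0213 -0.0101]
-0.045 1123 [0.0122 0.0141 0.0149]
-0.035 7446 [0.0641 0.1012 0.1054]
-0.025 2312 [0.0751 0.103  0.1057]
-0.015 330 [0.0113 0.0121 0.0693]
-0.005 25 [0.0076 0.0692 0.0693]
```

arm_command:
  moves: [-1,2,0,0,0,0,0,-1,2,0,0,0,0,0,-1,1,0,0,0,0,0,-1,0,0,0,0,0,0]

```text
clock: 11.75
tcp_pos: [0.5369, 0.1472, 0.029]
orientation: [0.0, 0.752, 0.659, 0.0]
wrist_force: [0.0, 0.9, -0.6]
finger_gap: 0.0151
grip_force: 29.5
```

arm_command:
  moves: [-0.3,0,0,0,0,0,0,-0.3,0,0,0,0,0,0,-0.3,0,0,0,0,0,0,-0.3,0,0,-20,0,0,0,-0.3,0,0,-30,0,0,0,-1,-30,0,0,0,0,0,-1,-32,0,0,0,0,0,-1,0,0,0,0,0,0]

```text
clock: 12.75
tcp_pos: [0.5285, 0.0841, 0.0791]
orientation: [0.0, 0.753, 0.658, -0.0]
wrist_force: [0.8, 1.2, -0.1]
finger_gap: 0.0001
grip_force: 0.0
```

```bash
python3 - <<'E'
from h import *
np.set_printoptions(precision=4,suppress=True)
st=get_state();p,z=read_camera('wrist');cv2.imwrite('pics/w4.png',p);Q=rot(st['orientation']);C=cloud('wrist',z,st);L=(C-st['tcp_pos'])@Q
hsv=cv2.cvtColor(p,cv2.COLOR_BGR2HSV);org=(hsv[...,0]<20)&(hsv[...,0]>4)&(hsv[...,1]>120)&(z>0)
print(st['tcp_pos'],st['wrist_force'],st['finger_gap'],'flare x',np.percentile(L[org][:,0],[1,5,50,95]))
b=(hsv[...,0]>100)&(hsv[...,0]<130)&(hsv[...,1]>90)&(z>0)&(abs(L[...,1])<.015)
print('cap x',np.percentile(L[b],[1,50,99],axis=0),'world z top',np.percentile(C[b][:,2],[50,95]))
E
```

```text
[0.5285 0.0841 0.0791] [ 0.7661  1.1536 -0.088 ] 0.00010504005570578606 flare x [0.0177 0.0806 0.0845 0.0885]
cap x [[-0.0065 -0.0144 -0.088 ]
 [ 0.0183  0.0001 -0.0495]
 [ 0.051   0.0146  0.031 ]] world z top [0.1287 0.1656]
```

View pics/w4.png

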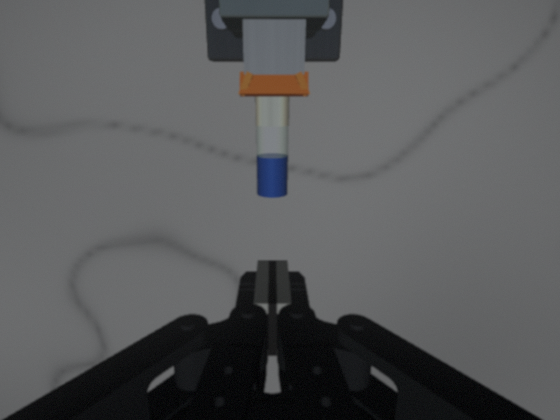

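The tube rests level in the mouth, with its cap end at (272,195) and the shut fingers behind it. Now I'll lower the fingers behind the cap and push with the shut fingers.

arm_command:
  moves: [-1,0,0,30,0,0,0,-1,0,0,21,0,0,0,-1,5,0,0,0,0,0,-1,5,0,0,0,0,0,-1,0,0,0,0,0,0,-1,0,0,0,0,0,0]

```text
clock: 13.55
tcp_pos: [0.5307, 0.0958, 0.0288]
orientation: [0.001, 0.752, 0.659, 0.001]
wrist_force: [0.1, -0.7, 0.8]
finger_gap: 0.0
grip_force: 0.0
```

```bash
cat > gap.py <<'E'
from h import *
np.set_printoptions(precision=4,suppress=True)
st=get_state();p,z=read_camera('wrist');Q=rot(st['orientation']);C=cloud('wrist',z,st);L=(C-st['tcp_pos'])@Q
hsv=cv2.cvtColor(p,cv2.COLOR_BGR2HSV);org=(hsv[...,0]<20)&(hsv[...,0]>4)&(hsv[...,1]>120)&(z>0)&(L[...,0]>.03)
print(st['tcp_pos'],st['wrist_force'],'flare x',np.percentile(L[org][:,0],[1,5,50,95]))
b=(hsv[...,0]>100)&(hsv[...,0]<130)&(hsv[...,1]>90)&(z>0)&(abs(L[...,1])<.009)&(abs(C[...,2]-.05)<.008)&(L[...,0]>0)
print('cap',b.sum(),'x',np.percentile(L[b][:,0],[0,1,50,99]),'ztop',np.percentile(C[b][:,2],95))
k=(z>0)&(abs(L[...,1])<.008)&(L[...,0]<.03)&(abs(L[...,2]+.022)<.012)&~b; print('finger x',np.percentile(L[k][:,0],[50,95,99]) if k.sum() else 'none')
E
python3 gap.py
```

```text
[0.5307 0.0958 0.0288] [ 0.1475 -0.7163  0.8477] flare x [0.0685 0.069  0.0728 0.0766]
cap 1917 x [0.0191 0.0198 0.0299 0.0394] ztop 0.05361457091522372
finger x [0.0113 0.0122 0.028 ]
```

arm_command:
  moves: [-1,3,0,0,0,0,0,-1,3,0,0,0,0,0,-1,1,0,0,0,0,0,-1,1,0,0,0,0,0,-1,1,0,0,0,0,0,-1,0,0,0,0,0,0]

```text
clock: 14.35
tcp_pos: [0.5312, 0.1045, 0.028]
orientation: [0.0, 0.752, 0.659, 0.0]
wrist_force: [0.8, 0.1, -0.2]
finger_gap: 0.0002
grip_force: 0.0
```

arm_command:
  moves: [-1,1,0,0,0,0,0,-1,1,0,0,0,0,0,-1,0,0,0,0,0,0]

```text
clock: 14.72
tcp_pos: [0.5315, 0.1065, 0.028]
orientation: [0.0, 0.752, 0.659, 0.0]
wrist_force: [0.5, -0.6, 0.2]
finger_gap: 0.0002
grip_force: 0.0
```

```bash
python3 gap.py
```

```text
[0.5315 0.1065 0.028 ] [ 0.5183 -0.6412  0.2225] flare x [0.0577 0.0584 0.0621 0.0658]
cap 1890 x [0.0076 0.0112 0.0215 0.0312] ztop 0.05359571968920421
finger x [0.0113 0.0203 0.0286]
```

Fingers and cap are in contact, with the nose about 83 mm deep. Now I'll feel in 2 mm steps.

arm_command:
  moves: [-1,1,0,0,0,0,0,-1,1,0,0,0,0,0,-1,0,0,0,0,0,0]

```text
clock: 15.15
tcp_pos: [0.5317, 0.1085, 0.028]
orientation: [0.0, 0.752, 0.659, 0.0]
wrist_force: [-0.1, -0.5, -0.2]
finger_gap: 0.0003
grip_force: 0.0
```

arm_command:
  moves: [-1,1,0,0,0,0,0,-1,1,0,0,0,0,0,-1,0,0,0,0,0,0]

```text
clock: 15.52
tcp_pos: [0.532, 0.1105, 0.028]
orientation: [0.0, 0.752, 0.659, 0.0]
wrist_force: [0.2, 0.7, 0.2]
finger_gap: 0.0001
grip_force: 0.0
```

arm_command:
  moves: [-1,1,0,0,0,0,0,-1,1,0,0,0,0,0,-1,0,0,0,0,0,0]

```text
clock: 15.9
tcp_pos: [0.5323, 0.1125, 0.028]
orientation: [0.0, 0.752, 0.659, 0.0]
wrist_force: [0.0, 0.1, 0.7]
finger_gap: 0.0001
grip_force: 0.0
```

arm_command:
  moves: [-1,1,0,0,0,0,0,-1,1,0,0,0,0,0,-1,0,0,0,0,0,0]

```text
clock: 16.27
tcp_pos: [0.5325, 0.1145, 0.028]
orientation: [0.0, 0.752, 0.659, 0.0]
wrist_force: [-0.5, 0.5, 0.1]
finger_gap: -0.0001
grip_force: 0.0
```

arm_command:
  moves: [-1,1,0,0,0,0,0,-1,1,0,0,0,0,0,-1,0,0,0,0,0,0]

```text
clock: 16.65
tcp_pos: [0.5328, 0.1165, 0.028]
orientation: [0.0, 0.752, 0.659, 0.0]
wrist_force: [0.5, -0.8, -0.5]
finger_gap: -0.0002
grip_force: 0.0
```

arm_command:
  moves: [-1,1,0,0,0,0,0,-1,1,0,0,0,0,0,-1,0,0,0,0,0,0]

```text
clock: 17.02
tcp_pos: [0.5328, 0.1171, 0.028]
orientation: [0.001, 0.752, 0.659, -0.001]
wrist_force: [-1.2, -5.8, -0.4]
finger_gap: -0.0001
grip_force: 2.9
```

Clear contact: 5.8 N, below the 12 N slip, with the tool stalled. I'll back off and check.

arm_command:
  moves: [-1,-1,0,0,0,0,0,-1,-2,0,0,0,0,0,-1,-4,0,0,0,0,0,-1,-8,0,0,0,0,0,-1,0,0,0,0,0,0,-1,0,0,0,0,0,0]

```text
clock: 17.77
tcp_pos: [0.5311, 0.1034, 0.0281]
orientation: [0.0, 0.752, 0.659, 0.0]
wrist_force: [0.7, -0.3, -0.1]
finger_gap: 0.0003
grip_force: 0.0
```

```bash
python3 gap.py
```

```text
[0.5311 0.1034 0.0281] [ 0.7292 -0.2597 -0.0633] flare x [0.0609 0.0614 0.0652 0.0689]
cap 1997 x [0.0246 0.025  0.0352 0.0446] ztop 0.053622913194780394
finger x [0.0113 0.012  0.027 ]
```

```bash
python3 -c "
from workcell import *
print(hand_in())"
```

```text
the job is handed in; nothing more can be done
None
```

The blue tube is in the sleeve and released, its nose about 94 mm from the mouth, where it stopped at 5.8 N (the cushion slips at about 12 N) and did not spring back; the job is handed in, but no verdict was returned.

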